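Mesh the feed clutch of a bench stage and wind its carriage to the stop

TASK

Put the small feed stage into gear: ease its black gear knob down with light pressure while rocking it to and fro until you feel the hidden teeth mesh, then press it fully home; never force the teeth. With the knob left fully down, turn it anticlockwise (seen from above) until the carriage is up against its sprung end stop, without straining it, and let go. Move the carriage only by the knob, not by hand.

Things in the scene. Friction and masses are not known exactly. Their poses are not given: they have to be found in the camera images.
- stage: Feed stage, fixed: grey base plate 130 x 230 x 10 mm with an aluminium gearbox block (78 x 86 mm, top 48 mm over the worktop) and, on the side away from the robot, two steel rods between end blocks. Origin: centre of the plate's underside; x across the plate (away from the robot), y along the rods (towards the end stop), z up.
- knob_shaft: Upright shaft of the gear knob on the gearbox; turns freely with the knob while out of gear. Origin on its axis at worktop height, 20 mm from the stage's origin towards the robot; its x axis points along the knob's grip bar (alike both ways), z up. It carries the three hidden sprung dogs; their angle to the bar differs each time and is not known.
- knob_grip (a point): Middle of the knob's black grip bar, where to take it: bar 50 mm long (along knob_shaft's x), 14 mm wide, 36 mm tall, upright on a round skirt of 55 mm diameter. With the knob up (out of gear) the point is 105 mm above the worktop, 22 mm above the skirt's upper face, 14 mm below the bar's top; it goes down with the knob.
- gear_knob (a joint): How far the knob is pressed down, m: 0 up (out of gear), 0.022 fully home. Slides with 2 N friction and stays where left. Its dogs, on a spring in the knob (2 N preload, then 6 N per mm), meet the teeth below after 2 to 12 mm, differently each time. When they snap into the gaps the resistance falls off and 2 N presses it on, home; on the tooth tops it springs back.
- clutch_gear: Toothed ring hidden in the round steel guard collar under the knob (collar 68 mm outer, 60 mm inner diameter, top 69 mm over the worktop). Origin on the knob's axis at worktop height. Six gaps 1.05 rad apart with 0.13 rad free play: rocking 0.6 rad to either side always finds one. Force between dogs and ring, pressing or turning (at 19 mm radius), must stay under 12 N.
- carriage: Aluminium carriage block, 36 x 50 x 26 mm, on the rods, a small black sensor module on top; origin at its centre, axes those of the stage. Needs about 2.5 N to slide and stays where left. In gear a rack drives it, 25 mm per radian of the knob, anticlockwise from above towards the stop (about 0.06 N m at the knob).
- carriage_end (a point): Centre of the carriage's end face that looks to the stop, axes those of the stage (y towards the stop).
- stop_tip (a point): Centre of the rubber tip of the sprung end stop while unpressed, axes those of the stage; the carriage end touches it when their y along the stage is equal (16 to 34 mm short of it at the start). The stop yields 1 N per mm (0.025 N m at the knob) over 10 mm; the carriage stays pressed in by up to 3 mm when the knob is let go.

How it is judged:
By the outcome, as a careful person would: the job done as asked, in the order asked, and still so for the second after the job is handed in, with the robot touching nothing.
It also fails if it takes over 72 s, if anything falls off the work surface, if the arm or the gripper's body presses on something with over 40 N, if the wrist force passes 120 N, or if a joint passes its speed limit or range.

ROBOT

A 6-joint arm with a two-finger parallel gripper is mounted at the origin on a cart in front of the work surface, level with it; the furniture and walls round the work are solid. World frame = base frame: x ahead of the robot, y to its left, z up, the work surface at z = 0. Lengths are in mm, angles in rad, forces in N, time in s.
With the tool pointing down it reaches from about 350 to 975 mm from the base axis. Payload 7.1 kg.
Tool frame: the origin (TCP) lies at the centre of the arm's flange, where the gripper is bolted on; the fingertips stand 182 mm ahead of it and the grasp point (between the pads) lies 163 mm ahead of it; z points along the fingers, y is the line along which they close (so a half turn about z gives the same grasp; the last joint's range is limited). The gripper opens to 88 mm and grips with 3 to 60 N. Pads are 20 mm wide; open, the fingers measure 115 mm over their backs; the gripper's body (75 mm by 178 mm) begins 61 mm behind the grasp point.
Start: joints at [-1.222, 0.423, 1.63, -0, 1.089, -0.019], TCP at [224.744, -583.178, 404.675] pointing down, gripper open.
Joint ranges: [-3, 3], [-0.9, 2.11], [0.09, 2.58], [-1.31, 4.45], [0.11, 2.69], [-2.54, 2.54]. Speed limits (rad/s): [2.39, 2.39, 3.01, 3.14, 3.14, 3.14].

INTERFACE

Orientations are given as a rotation vector (axis times angle).
In Python, from workcell import readout, get_image, ctrl gives the robot as it stands.
- The arm moves only by the tool step_arm, never from a script. Its argument "targets" is a list that holds one entry, the list of rows, each a list of 7 numbers: the shift along the world's x, y, z as a fraction of full scale, then the turn, a rotation vector about the world's x, y, z as a fraction of full scale, then the opening, from 0 (shut) to 1 (fully open). In form: [[[dx, dy, dz, wx, wy, wz, claw], ...]]. A call has exactly 5 rows; each row shifts and turns the commanded pose from where the row before left it; what a row does not reach is not made up. Full scale, the value 1, is 0.05 m for a shift and 4 degrees for a turn. A row lasts 1/8 s, in which the tool goes at most 62.5 mm and 10.7 degrees, less where a joint would pass 70% of its speed; a pose out of reach is approached as far as the arm can. A call with a number of a shift or a turn outside -1 to 1 is refused whole. A call with a gripper value outside its range is refused whole. The fingers move at their own pace and stop on an object; the grip force is fixed at half the most. Time passes only in rows, so rows that do not move let the fingers close, or fill a call up. It gives the time, the measured TCP pose, the force, the opening and the grip force at its end, in the units of the state.
- readout.get_obs(): the state, without advancing time (a new reading comes with each control period).
- get_image(name): name is "side" or "top"; returns a dict with "pixels" (400x640x3 uint8, red, green, blue), "intrinsics" (3x3 intrinsics, pixels), "extrinsics" (4x4, takes a point from world to camera coordinates). Camera axes: x right, y down, z forward; pixel columns grow to the right and rows downward; lengths in mm; the calibration is good to about 2 mm. A picture is of the moment at which its call begins. There is no depth.
- ctrl.close_job(): hands the job in; it is judged then, once.
The state is a dict: "t": time; "qpos": joint angles; "qvel": joint speeds; "joint_torque": joint torques, N m; "ee_pos": TCP position; "orientation": TCP orientation; "ft_force": force on the tool from outside, world axes, zero at the start; "moment": the same for the moment, N m; "width": finger opening in mm; "grasp_force": force on a finger pad.
Only numpy, scipy, OpenCV 4.12 (cv2) and the standard library are available. Lean on these libraries where they do the work, as an engineer would, in place of code of your own. Each camera call takes 0.05 s, during which the arm holds its last target. There are 200 camera calls.

## Working session

There is one attempt and no reset: what is moved stays moved. The work goes in short steps, Python scripts to look and compute and a tool call to move; the robot and the scene stay as the last step left them, time stands still between calls to the robot, and variables do not carry over. Pictures are saved under pics/ and viewed, at most 10 in all, crops included, and the job is handed in when it is done.

Besides the shell and the picture viewer there is one more tool, called after "Call:" as name(argument=value, ...), one argument or row to a line, values as JSON. step_arm: Moves the arm, as the interface text tells. Shift numbers are shares of 0.05 m and turn numbers shares of 4 degrees, none past 1 either way. Its arguments: {"type":"object","properties":{"targets":{"type":"array"}},"required":["targets"]}

```bash
mkdir -p pics
python3 - <<'E'
from workcell import readout,get_image
import cv2,numpy as np
o=readout.get_obs();print({k:np.round(v,3).tolist() for k,v in o.items()})
for n in("top","side"):
    d=get_image(n);cv2.imwrite(f"pics/{n}0.png",d["pixels"][:,:,::-1]);np.savez(f"{n}0.npz",**d)
    print(np.round(d["intrinsics"],1).tolist(),np.round(d["extrinsics"],3).tolist())
E
```

```text
{'t': 0.0, 'qpos': [-1.222, 0.424, 1.631, -0.0, 1.089, -0.019], 'qvel': [0.001, -0.0, 0.0, -0.001, 0.0, 0.001], 'joint_torque': [-0.002, -54.463, -27.367, 0.064, 0.023, -0.0], 'ee_pos': [224.673, -582.931, 403.912], 'orientation': [-3.087, -0.574, 0.0], 'ft_force': [-0.221, 1.553, -0.764], 'moment': [-0.012, -0.001, 0.002], 'grasp_force': 0.0, 'width': 87.892}
[[378.8, 0.0, 318.8], [0.0, 378.8, 198.0], [0.0, 0.0, 1.0]] [[0.006, -1.0, -0.029, 454.467], [-0.982, -0.0, -0.191, 572.073], [0.191, 0.03, -0.981, 816.153], [0.0, 0.0, 0.0, 1.0]]
[[368.8, 0.0, 316.1], [0.0, 368.8, 201.9], [0.0, 0.0, 1.0]] [[0.963, -0.268, -0.006, -408.22], [-0.174, -0.611, -0.772, 453.259], [0.203, 0.745, -0.635, 450.275], [0.0, 0.0, 0.0, 1.0]]
```

View pics/top0.png

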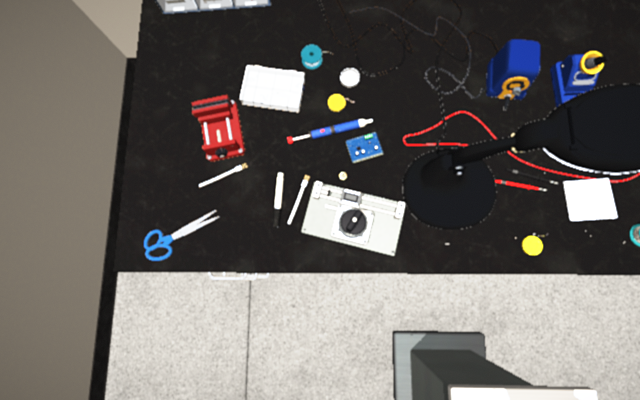

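View pics/side0.png

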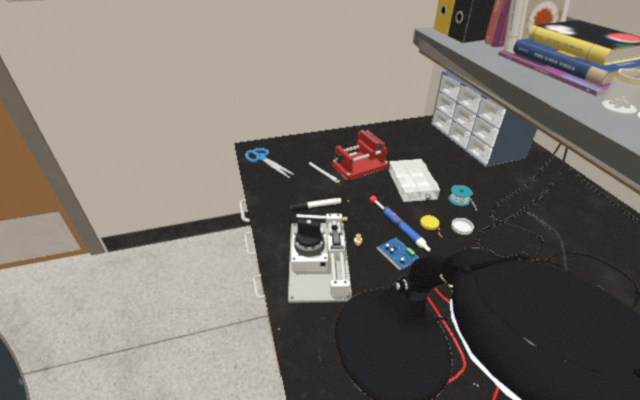

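Top view: stage at about (353,222), knob near (352,220). Side view: stage at about (320,262), knob near (308,238), with the lamp to the robot's right of it. Next I'll crop both views closer.

```bash
python3 - <<'E'
import cv2,numpy as np
a=cv2.imread("pics/top0.png")[170:265,295:415];b=cv2.imread("pics/side0.png")[205:305,280:360]
a=cv2.resize(a,None,fx=5,fy=5,interpolation=cv2.INTER_CUBIC)
b=cv2.resize(b,None,fx=5,fy=5,interpolation=cv2.INTER_CUBIC)
cv2.imwrite("pics/ct.png",a);cv2.imwrite("pics/cs.png",b)
E
cat > h.py <<'E'
import numpy as np
def ray(d,u,v):
    K,E=d["intrinsics"],d["extrinsics"];R,t=E[:3,:3],E[:3,3]
    return -R.T@t, R.T@np.linalg.solve(K,[u,v,1.])
def plane(d,u,v,z):
    c,r=ray(d,u,v);return c+r*(z-c[2])/r[2]
def tri(a,ua,b,ub):
    (c1,r1),(c2,r2)=ray(a,*ua),ray(b,*ub)
    s=np.linalg.lstsq(np.c_[r1,-r2],c2-c1,rcond=None)[0]
    p,q=c1+s[0]*r1,c2+s[1]*r2
    return (p+q)/2,np.linalg.norm(p-q)
def proj(d,p):
    E=d["extrinsics"];q=d["intrinsics"]@(E[:3,:3]@p+E[:3,3]);return q[:2]/q[2]
E
```

```text
(no output)
```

View pics/ct.png

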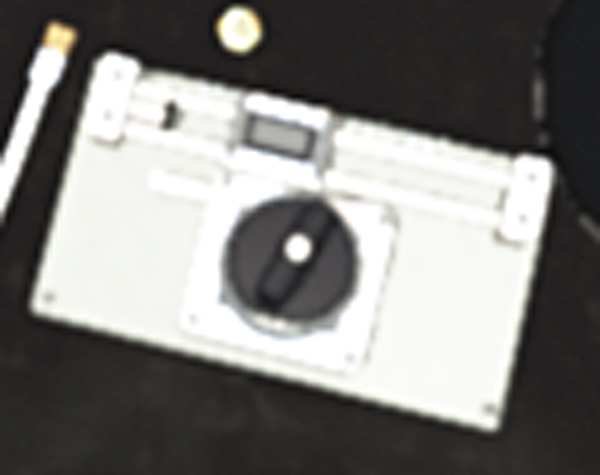

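View pics/cs.png

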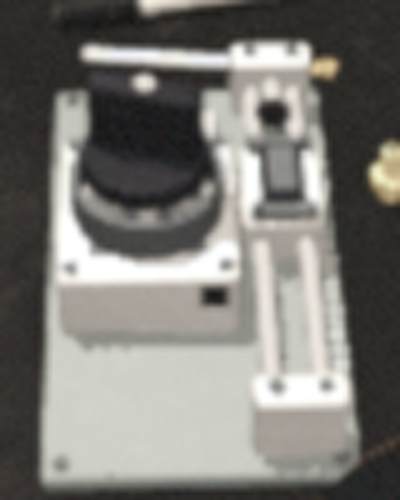

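Run:
```python
import numpy as np
from h import *
T=dict(np.load("top0.npz"));S=dict(np.load("side0.npz"))
t=lambda x,y:((x+.5)/5-.5+295,(y+.5)/5-.5+170)
s=lambda x,y:((x+.5)/5-.5+280,(y+.5)/5-.5+205)
print("dot",tri(T,t(298,247),S,s(145,83)),plane(T,*t(298,247),119))
print("skirt",plane(T,*t(292,258),83))
a,b=plane(T,*t(320,207),119),plane(T,*t(272,300),119);print("bar",a,b,np.linalg.norm(a-b),np.degrees(np.arctan2(*(a-b)[1::-1])))
p,q=plane(T,*t(497,430),10),plane(T,*t(33,315),10)
yd=(q-p)/np.linalg.norm(q-p);print("stage",p,q,np.linalg.norm(q-p),yd,np.degrees(np.arctan2(yd[1],yd[0])))
xd=np.array([yd[1],-yd[0],0]);print("origin",(p+q)/2+65*xd,"knob",(p+q)/2+45*xd)
# gear teeth / carriage end & stop tip; print mask of bar edges
g=T["pixels"][200:240,335:372].mean(2).astype(int)
print("px carriage");
```

```text
dot (array([513.62085614, 378.63302728, 120.09074817]), np.float64(0.24948940691821772)) [513.89619515 378.54877891 119.        ]
skirt [513.9060579  378.96622852  83.        ]
bar [531.18918299 368.9359556  119.        ] [491.1833469  389.84065643 119.        ] 45.13838098130758 -27.588925627544924
stage [441.54483274 278.39253723  10.        ] [495.53282357 499.77062083  10.        ] 227.8660989459725 [0.23692858 0.97152707 0.        ] 76.29466683294044
origin [531.68808774 373.68122145  10.        ] knob [512.25754633 378.41979301  10.        ]
px carriage
```

Run:
```python
import numpy as np
from h import *
T=dict(np.load("top0.npz"));S=dict(np.load("side0.npz"))
print("base",plane(T,450,188,20),plane(T,404,188,20),plane(T,450,228,20))
print("arm root",tri(T,(458,170),S,(405,285)),"joint",tri(T,(514,142),S,(440,275)))
print("head left",tri(T,(545,142),S,(452,300)),"head c",tri(T,(600,130),S,(540,320)))
for z in(100,250,400):print(z,plane(T,515,142,z),plane(T,600,130,z),plane(T,600,172,z))
```

```text
base [603.47468225 140.23173919  20.        ] [603.54557579 250.74447801  20.        ] [506.44326988 146.02224295  20.        ]
arm root (array([617.39913514, 160.22482525, 143.92941228]), np.float64(5.207100991585791)) joint (array([631.43668081,  94.35981896, 246.77184672]), np.float64(16.610264406859155))
head left (array([622.41997425,  47.71468411, 259.46388695]), np.float64(24.987630093085745)) head c (array([643.74679692, -25.38110775, 308.40379155]), np.float64(9.75865229509669))
100 [691.37412102  15.11798786 100.        ] [ 718.76811143 -175.29458045  100.        ] [ 621.49889366 -162.36437462  100.        ]
250 [638.86692114  90.7391125  250.        ] [661.26936767 -64.9777917  250.        ] [581.72387548 -54.40363874 250.        ]
400 [586.35972125 166.36023714 400.        ] [603.77062391  45.33899705 400.        ] [541.9488573   53.55709714 400.        ]
```

Call:
step_arm(
  targets=[
    [[0.39,0.96,0,0,0,1,1],[0.39,0.96,0,0,0,1,1],[0.39,0.96,0,0,0,1,1],[0.39,0.96,0,0,0,1,1],[0.39,0.96,0,0,0,1,1]],
  ],
)

```text
t: 0.72
ee_pos: [322.5, -341.6, 404.5]
orientation: [-2.941, -1.105, 0.0]
ft_force: [0.3, -0.0, -0.4]
width: 88.0
grasp_force: 0.0
```

Call:
step_arm(
  targets=[
    [[0.39,0.96,0,0,0,1,1],[0.39,0.96,0,0,0,1,1],[0.39,0.96,0,0,0,1,1],[0.39,0.96,0,0,0,1,1],[0,1,0,0,0,1,1]],
  ],
)

```text
t: 1.35
ee_pos: [401.1, -99.6, 404.7]
orientation: [2.703, 1.599, 0.001]
ft_force: [0.2, 0.3, 0.3]
width: 87.8
grasp_force: 0.0
```

Call:
step_arm(
  targets=[
    [[0,1,0,0,0,1,1],[0,1,0,0,0,1,1],[0,1,0,0,0,1,1],[0,1,0,0,0,1,1],[0,1,0,0,0,1,1]],
  ],
)

```text
t: 1.98
ee_pos: [399.9, 150.5, 404.7]
orientation: [2.385, 2.045, 0.0]
ft_force: [0.8, -0.2, 0.1]
width: 87.5
grasp_force: 0.0
```

Call:
step_arm(
  targets=[
    [[0.456,0.913,0,0,0,1,1],[0.456,0.913,0,0,0,1,1],[0.456,0.913,0,0,0,1,1],[0.456,0.913,0,0,0,1,1],[0.452,0.912,0,0,0,1,1]],
  ],
)

```text
t: 2.6
ee_pos: [514.5, 378.6, 404.2]
orientation: [-1.994, -2.428, 0.001]
ft_force: [0.4, 0.2, 0.3]
width: 88.2
grasp_force: 0.0
```

Call:
step_arm(
  targets=[
    [[0,0,-0.2,0,0,1,1],[0,0,-0.2,0,0,1,1],[0,0,-0.2,0,0,1,1],[0,0,-0.2,0,0,1,1],[0,0,-0.2,0,0,1,1]],
  ],
)

```text
t: 3.22
ee_pos: [513.9, 377.0, 353.9]
orientation: [-1.542, -2.737, 0.001]
ft_force: [0.2, -0.3, -0.1]
width: 87.8
grasp_force: 0.0
```

Call:
step_arm(
  targets=[
    [[0,0,-0.2,0,0,1,1],[0,0,-0.2,0,0,1,1],[0,0,-0.1,0,0,1,1],[0,0,0,0,0,1,1],[0,0,0,0,0,1,1]],
  ],
)

```text
t: 3.85
ee_pos: [513.9, 376.9, 329.1]
orientation: [-1.043, -2.963, 0.002]
ft_force: [0.4, -0.5, -0.6]
width: 87.7
grasp_force: 0.0
```

Call:
step_arm(
  targets=[
    [[0,0,0,0,0,1,1],[0,0,0,0,0,1,1],[0,0,0,0,0,0.8,1],[0,0,0,0,0,0,0.7],[0,0,0,0,0,0,0.5]],
  ],
)

```text
t: 4.47
ee_pos: [514.0, 377.0, 329.4]
orientation: [-0.754, -3.049, 0.001]
ft_force: [-0.1, 0.7, -0.3]
width: 71.3
grasp_force: 0.0
```

Run:
```python
from workcell import readout,get_image
import cv2,numpy as np
o=readout.get_obs();print({k:np.round(v,3).tolist() for k,v in o.items()})
a=[]
for n in("top","side"):
    d=get_image(n)["pixels"][:,:,::-1]
    c=d[150:270,290:430] if n=="top" else d[180:300,270:410]
    a.append(cv2.resize(c,None,fx=2.8,fy=2.8,interpolation=cv2.INTER_CUBIC))
cv2.imwrite("pics/hov.png",np.hstack(a))
```

```text
{'t': 4.475, 'qpos': [0.614, 0.529, 1.652, -0.0, 0.961, -0.472], 'qvel': [-0.001, -0.001, -0.002, -0.001, 0.001, -0.003], 'joint_torque': [0.0, -57.781, -24.521, 0.048, 0.05, -0.007], 'ee_pos': [513.976, 376.98, 329.437], 'orientation': [-0.754, -3.049, 0.001], 'ft_force': [-0.087, 0.678, -0.3], 'moment': [0.047, -0.122, 0.044], 'grasp_force': 0.0, 'width': 71.275}
```

View pics/hov.png

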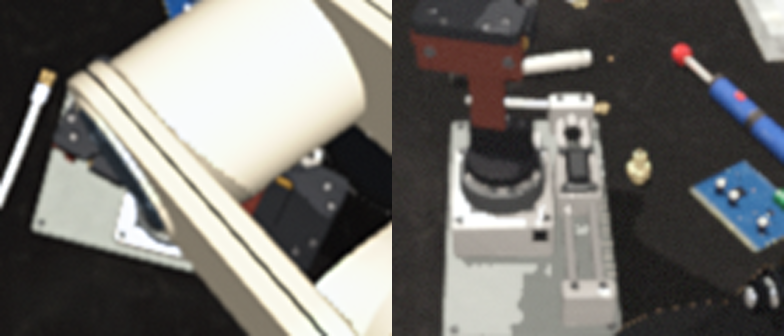

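Side view: the finger is straight above the knob (about (485,100) in the picture), and the carriage and stop stay visible. Descending around the bar.

Call:
step_arm(
  targets=[
    [[0,0.034,-0.25,0,0,0,0.5],[0,0,-0.25,0,0,0,0.5],[0,0,-0.25,0,0,0,0.5],[0,0,-0.2,0,0,0,0.5],[0,0,-0.14,0,0,0,0.4]],
  ],
)

```text
t: 5.2
ee_pos: [513.9, 378.6, 274.2]
orientation: [-0.753, -3.049, 0.001]
ft_force: [0.8, -1.3, 0.3]
width: 37.3
grasp_force: 0.0
```

Call:
step_arm(
  targets=[
    [[0,0,0,0,0,0,0.3],[0,0,0,0,0,0,0.22],[0,0,0,0,0,0,0.1],[0,0,0,0,0,0,0],[0,0,0,0,0,0,0]],
  ],
)

```text
t: 5.82
ee_pos: [514.1, 379.0, 275.5]
orientation: [0.753, 3.05, 0.001]
ft_force: [-0.6, 1.6, 0.9]
width: 13.7
grasp_force: 29.9
```

```bash
cat > st.py <<'E'
from workcell import readout
import numpy as np
o=readout.get_obs();print({k:np.round(o[k],3).tolist() for k in("t","qpos","ee_pos","orientation","ft_force","moment","width","grasp_force")})
r=o["orientation"];print("psi",(2*np.degrees(np.arctan2(r[1],r[0]))-90+180)%360-180)
E
python3 st.py
```

```text
{'t': 5.825, 'qpos': [0.617, 0.603, 1.673, 0.0, 0.865, -0.471], 'ee_pos': [514.131, 378.96, 275.544], 'orientation': [0.753, 3.05, 0.001], 'ft_force': [-0.63, 1.603, 0.919], 'moment': [0.395, -0.065, 0.038], 'width': 13.653, 'grasp_force': 29.949}
psi 62.27269810930403
```

Call:
step_arm(
  targets=[
    [[0,0,-0.01,0,0,0,0],[0,0,-0.01,0,0,0,0],[0,0,-0.01,0,0,0,0],[0,0,-0.01,0,0,0,0],[0,0,0,0,0,0,0]],
  ],
)

```text
t: 6.45
ee_pos: [514.1, 378.9, 273.2]
orientation: [0.753, 3.05, 0.001]
ft_force: [-0.0, 3.8, -0.7]
width: 13.7
grasp_force: 29.9
```

Call:
step_arm(
  targets=[
    [[0,0,-0.006,0,0,0,0],[0,0,-0.005,0,0,0,0],[0,0,-0.005,0,0,0,0],[0,0,0,0,0,0,0],[0,0,0,0,0,0,0]],
  ],
)

```text
t: 7.08
ee_pos: [514.1, 378.9, 272.7]
orientation: [0.753, 3.05, 0.001]
ft_force: [-0.3, 6.0, 4.4]
width: 13.8
grasp_force: 30.0
```

Call:
step_arm(
  targets=[
    [[0,0.01,0,0,0,0,0],[0,0,0,0,0,0,0],[0,0,0,0,0,0,0],[0,0,0,0,0,0,0],[0,0,0,0,0,0,0]],
  ],
)

```text
t: 7.7
ee_pos: [514.2, 379.1, 272.5]
orientation: [0.753, 3.05, -0.0]
ft_force: [0.8, 2.2, 5.3]
width: 14.1
grasp_force: 30.0
```

```bash
python3 st.py
```

```text
{'t': 7.7, 'qpos': [0.617, 0.607, 1.673, -0.0, 0.861, -0.47], 'ee_pos': [514.168, 379.112, 272.502], 'orientation': [0.753, 3.05, -0.0], 'ft_force': [0.776, 2.201, 5.317], 'moment': [0.603, -0.263, 0.007], 'width': 14.071, 'grasp_force': 29.951}
psi 62.27441950736818
```

Call:
step_arm(
  targets=[
    [[0,0,-0.006,0,0,-0.5,0],[0,0,0,0,0,-0.8,0],[0,0,0,0,0,-0.8,0],[0,0,0,0,0,-0.8,0],[0,0,0,0,0,-0.6,0]],
  ],
)

```text
t: 8.32
ee_pos: [514.1, 379.0, 272.2]
orientation: [1.121, 2.935, -0.001]
ft_force: [-1.1, 3.1, 5.9]
width: 13.9
grasp_force: 30.0
```

Call:
step_arm(
  targets=[
    [[0,0,0,0,0,-0.8,0],[0,0,0,0,0,-0.8,0],[0,0,0,0,0,-0.8,0],[0,0,0,0,0,-0.8,0],[0,0,0,0,0,-0.8,0]],
  ],
)

```text
t: 8.95
ee_pos: [514.0, 378.9, 271.6]
orientation: [-1.519, -2.75, 0.001]
ft_force: [2.0, 2.8, 0.9]
width: 14.0
grasp_force: 30.0
```

Call:
step_arm(
  targets=[
    [[0,0,-0.006,0,0,0,0],[0,0,-0.007,0,0,0,0],[0,0,-0.007,0,0,0,0],[0,0,0,0,0,0,0],[0,0,0,0,0,0,0]],
  ],
)

```text
t: 9.57
ee_pos: [514.0, 379.0, 270.7]
orientation: [-1.516, -2.751, 0.001]
ft_force: [1.9, 1.3, -2.5]
width: 13.5
grasp_force: 30.0
```

```bash
python3 st.py
```

```text
{'t': 9.575, 'qpos': [0.617, 0.61, 1.674, -0.0, 0.859, 0.054], 'ee_pos': [513.955, 378.995, 270.735], 'orientation': [-1.516, -2.751, 0.001], 'ft_force': [1.896, 1.258, -2.508], 'moment': [0.28, -0.436, 0.058], 'width': 13.499, 'grasp_force': 29.951}
psi 32.28560829468972
```

Call:
step_arm(
  targets=[
    [[0,0,-0.01,0,0,0,0],[0,0,-0.01,0,0,0,0],[0,0,-0.01,0,0,0,0],[0,0,0,0,0,0,0],[0,0,0,0,0,0,0]],
  ],
)

```text
t: 10.2
ee_pos: [514.0, 379.1, 269.5]
orientation: [-1.516, -2.751, 0.001]
ft_force: [0.6, -1.3, 0.1]
width: 13.9
grasp_force: 30.0
```

Call:
step_arm(
  targets=[
    [[0,0,-0.01,0,0,0,0],[0,0,-0.01,0,0,0,0],[0,0,-0.01,0,0,0,0],[0,0,0,0,0,0,0],[0,0,0,0,0,0,0]],
  ],
)

```text
t: 10.82
ee_pos: [514.0, 379.1, 267.9]
orientation: [-1.516, -2.751, 0.001]
ft_force: [0.6, -1.9, -1.2]
width: 13.6
grasp_force: 30.0
```

Call:
step_arm(
  targets=[
    [[0,0,-0.01,0,0,0,0],[0,0,-0.01,0,0,0,0],[0,0,-0.01,0,0,0,0],[0,0,0,0,0,0,0],[0,0,0,0,0,0,0]],
  ],
)

```text
t: 11.45
ee_pos: [514.0, 379.1, 266.4]
orientation: [-1.516, -2.751, 0.001]
ft_force: [-1.5, -2.9, -1.3]
width: 13.9
grasp_force: 30.0
```

Call:
step_arm(
  targets=[
    [[0,0,-0.01,0,0,0,0],[0,0,-0.01,0,0,0,0],[0,0,-0.01,0,0,0,0],[0,0,0,0,0,0,0],[0,0,0,0,0,0,0]],
  ],
)

```text
t: 12.08
ee_pos: [514.0, 379.2, 265.0]
orientation: [-1.516, -2.751, 0.0]
ft_force: [-0.4, -3.2, -1.5]
width: 13.9
grasp_force: 30.0
```

Call:
step_arm(
  targets=[
    [[0,-0.006,-0.01,0,0,0,0],[0,0,-0.01,0,0,0,0],[0,0,-0.01,0,0,0,0],[0,0,0,0,0,0,0],[0,0,0,0,0,0,0]],
  ],
)

```text
t: 12.7
ee_pos: [514.0, 379.0, 263.5]
orientation: [-1.516, -2.751, -0.0]
ft_force: [-0.4, -1.6, -1.1]
width: 14.4
grasp_force: 30.0
```

Call:
step_arm(
  targets=[
    [[0,0,-0.01,0,0,0,0],[0,0,-0.01,0,0,0,0],[0,0,-0.01,0,0,0,0],[0,0,0,0,0,0,0],[0,0,0,0,0,0,0]],
  ],
)

```text
t: 13.32
ee_pos: [514.0, 379.0, 262.0]
orientation: [-1.516, -2.751, -0.0]
ft_force: [-1.8, -0.4, -1.2]
width: 14.0
grasp_force: 30.0
```

Call:
step_arm(
  targets=[
    [[0,0,-0.025,0,0,0,0],[0,0,-0.03,0,0,0,0],[0,0,-0.03,0,0,0,0],[0,0,-0.03,0,0,0,0],[0,0,-0.025,0,0,0,0]],
  ],
)

```text
t: 13.95
ee_pos: [514.0, 379.0, 255.0]
orientation: [-1.517, -2.751, -0.0]
ft_force: [-1.9, -1.0, -0.4]
width: 13.9
grasp_force: 30.0
```

Call:
step_arm(
  targets=[
    [[0,0,-0.008,0,0,0,0],[0,0,-0.006,0,0,0,0],[0,0,-0.006,0,0,0,0],[0,0,0,0,0,0,0],[0,0,0,0,0,0,0]],
  ],
)

```text
t: 14.58
ee_pos: [514.0, 378.9, 254.1]
orientation: [-1.517, -2.751, -0.0]
ft_force: [-2.5, -0.5, 0.3]
width: 13.8
grasp_force: 30.0
```

Call:
step_arm(
  targets=[
    [[0,0,-0.006,0,0,0,0],[0,0,-0.006,0,0,0,0],[0,0,0,0,0,0,0],[0,0,0,0,0,0,0],[0,0,0,0,0,0,0]],
  ],
)

```text
t: 15.2
ee_pos: [514.0, 378.9, 253.7]
orientation: [1.516, 2.751, 0.0]
ft_force: [-2.6, -0.4, 4.0]
width: 13.8
grasp_force: 30.0
```

Call:
step_arm(
  targets=[
    [[0,0,-0.005,0,0,0,0],[0,0,-0.005,0,0,0,0],[0,0,0,0,0,0,0],[0,0,0,0,0,0,0],[0,0,0,0,0,0,0]],
  ],
)

```text
t: 15.82
ee_pos: [514.1, 379.0, 253.7]
orientation: [1.516, 2.751, 0.0]
ft_force: [-3.6, -2.0, 7.5]
width: 13.8
grasp_force: 30.0
```

```bash
python3 st.py
python3 - <<'E'
from workcell import get_image
import cv2,numpy as np
d=get_image("side");np.savez("side1.npz",**d)
c=d["pixels"][200:290,310:370,::-1]
o=cv2.imread("pics/side0.png")[200:290,310:370]
cv2.imwrite("pics/s1.png",cv2.resize(np.hstack([o,c]),None,fx=6,fy=6,interpolation=cv2.INTER_CUBIC))
E
```

```text
{'t': 15.825, 'qpos': [0.617, 0.634, 1.679, -0.0, 0.828, 0.053], 'ee_pos': [514.09, 378.989, 253.652], 'orientation': [1.516, 2.751, 0.0], 'ft_force': [-3.551, -2.03, 7.526], 'moment': [-0.418, 0.787, 0.009], 'width': 13.751, 'grasp_force': 29.962}
psi 32.27541460331861
```

View pics/s1.png

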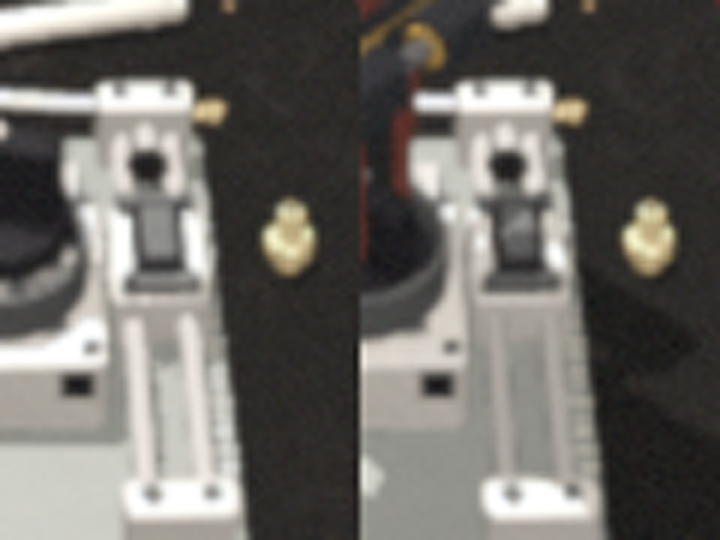

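Side view: the carriage has not moved. The stop tip is at about (148,165) in the crop, the carriage top's far edge at y≈200 and its near edge at y≈293.

Run:
```python
import numpy as np
from h import *
T=dict(np.load("top0.npz"));S=dict(np.load("side0.npz"))
t=lambda x,y:((x+.5)/5-.5+295,(y+.5)/5-.5+170)
s=lambda x,y:((x+.5)/6-.5+310,(y+.5)/6-.5+200)
yd=np.array([.2369,.9715,0]);O=np.array([532.3,373.9,0])
tip,e=tri(T,t(170,113),S,s(148,165));print("tip",tip,e,(tip-O)@yd)
for z in(45,52,58,64):
    f=plane(S,*s(157,199),z);n=plane(S,*s(160,294),z);ft=plane(T,*t(236,130),z);nt=plane(T,*t(328,148),z);tp=plane(S,*s(148,165),z-13)
    print(z,*[round(float((p-O)@yd),1) for p in(f,n,ft,nt,tp)])
```

```text
tip [589.53053392 433.64544226  34.10368118] 1.3671515429112246 71.6006106367978
45 41.0 -8.2 38.9 -5.1 73.6
52 33.8 -14.8 38.8 -4.9 66.2
58 27.7 -20.4 38.7 -4.7 59.9
64 21.5 -26.1 38.5 -4.5 53.5
```

Call:
step_arm(
  targets=[
    [[-0.006,-0.003,0.004,0,0,0.3,0],[0,0,0,0,0,0.5,0],[0,0,0,0,0,0.6,0],[0,0,0,0,0,0.6,0],[0,0,0,0,0,0.5,0]],
  ],
)

```text
t: 16.5
ee_pos: [514.0, 378.9, 253.6]
orientation: [1.269, 2.873, 0.001]
ft_force: [-2.5, -0.9, 5.0]
width: 13.8
grasp_force: 29.9
```

```bash
python3 st.py
```

```text
{'t': 16.5, 'qpos': [0.617, 0.634, 1.679, 0.0, 0.827, -0.123], 'ee_pos': [514.027, 378.92, 253.645], 'orientation': [1.269, 2.873, 0.001], 'ft_force': [-2.506, -0.921, 5.019], 'moment': [-0.251, 0.475, -0.131], 'width': 13.766, 'grasp_force': 29.944}
psi 42.35231450964892
```

Torque −0.13 N·m at the wrist, so the rack is driving and it stays within limits. Continuing.

Call:
step_arm(
  targets=[
    [[0,0,0,0,0,0.6,0],[0,0,0,0,0,0.6,0],[0,0,0,0,0,0.6,0],[0,0,0,0,0,0.6,0],[0,0,0,0,0,0.6,0]],
  ],
)

```text
t: 17.12
ee_pos: [514.1, 379.0, 253.7]
orientation: [0.961, 2.99, 0.002]
ft_force: [-2.9, -1.2, 4.9]
width: 14.0
grasp_force: 29.9
```

```bash
python3 st.py
```

```text
{'t': 17.125, 'qpos': [0.617, 0.634, 1.679, 0.0, 0.827, -0.332], 'ee_pos': [514.086, 378.959, 253.651], 'orientation': [0.961, 2.99, 0.002], 'ft_force': [-2.863, -1.163, 4.946], 'moment': [-0.188, 0.414, -0.066], 'width': 14.017, 'grasp_force': 29.943}
psi 54.3582542810538
```

Call:
step_arm(
  targets=[
    [[0,0,0,0,0,0.6,0],[0,0,0,0,0,0.6,0],[0,0,0,0,0,0.6,0],[0,0,0,0,0,0.6,0],[0,0,0,0,0,0.6,0]],
  ],
)

```text
t: 17.75
ee_pos: [514.1, 379.1, 253.7]
orientation: [0.643, 3.074, 0.002]
ft_force: [-2.1, -0.5, 5.4]
width: 13.6
grasp_force: 29.9
```

```bash
python3 st.py
```

```text
{'t': 17.75, 'qpos': [0.617, 0.634, 1.679, 0.0, 0.827, -0.542], 'ee_pos': [514.127, 379.086, 253.659], 'orientation': [0.643, 3.074, 0.002], 'ft_force': [-2.081, -0.463, 5.4], 'moment': [-0.076, 0.416, -0.092], 'width': 13.611, 'grasp_force': 29.942}
psi 66.35910138396062
```

Call:
step_arm(
  targets=[
    [[0,0,0,0,0,0.6,0],[0,0,0,0,0,0.6,0],[0,0,0,0,0,0.6,0],[0,0,0,0,0,0.6,0],[0,0,0,0,0,0.6,0]],
  ],
)

```text
t: 18.38
ee_pos: [514.1, 379.2, 253.6]
orientation: [0.319, 3.124, 0.002]
ft_force: [-3.4, 0.9, 4.9]
width: 13.8
grasp_force: 29.9
```

```bash
python3 st.py
python3 - <<'E'
from workcell import get_image
import cv2,numpy as np
d=get_image("side");np.savez("side2.npz",**d)
c=d["pixels"][200:290,310:370,::-1]
o=cv2.imread("pics/side0.png")[200:290,310:370]
cv2.imwrite("pics/s2.png",cv2.resize(np.hstack([o,c]),None,fx=6,fy=6,interpolation=cv2.INTER_CUBIC))
E
```

```text
{'t': 18.375, 'qpos': [0.617, 0.634, 1.679, 0.0, 0.827, -0.751], 'ee_pos': [514.15, 379.169, 253.64], 'orientation': [0.319, 3.124, 0.002], 'ft_force': [-3.373, 0.938, 4.915], 'moment': [0.057, 0.34, -0.065], 'width': 13.844, 'grasp_force': 29.94}
psi 78.35662241619099
```

View pics/s2.png

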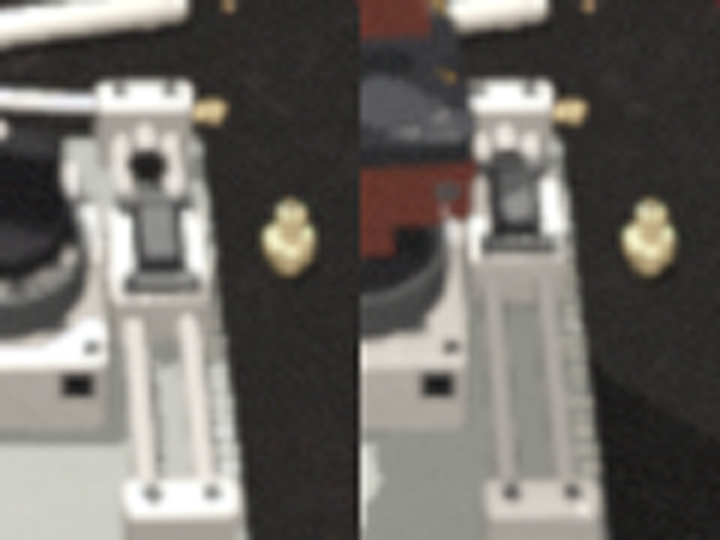

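The carriage's near edge moved from y≈294 to about 252, which is roughly 19–20 mm, so about 12 mm is left. I'll approach more slowly, watching the torque.

Call:
step_arm(
  targets=[
    [[0,0,0,0,0,0.6,0],[0,0,0,0,0,0.6,0],[0,0,0,0,0,0.5,0],[0,0,0,0,0,0.5,0],[0,0,0,0,0,0.4,0]],
  ],
)

```text
t: 19.05
ee_pos: [514.1, 379.2, 253.6]
orientation: [0.035, 3.14, 0.002]
ft_force: [-1.4, 2.4, 5.0]
width: 13.8
grasp_force: 29.9
```

```bash
python3 st.py
```

```text
{'t': 19.05, 'qpos': [0.617, 0.634, 1.679, 0.0, 0.827, -0.932], 'ee_pos': [514.141, 379.225, 253.641], 'orientation': [0.035, 3.14, 0.002], 'ft_force': [-1.366, 2.432, 5.024], 'moment': [0.458, 0.245, -0.094], 'width': 13.81, 'grasp_force': 29.939}
psi 88.73255739450269
```

Call:
step_arm(
  targets=[
    [[0,0,0,0,0,0.3,0],[0,0,0,0,0,0.3,0],[0,0,0,0,0,0.3,0],[0,0,0,0,0,0.2,0],[0,0,0,0,0,0.2,0]],
  ],
)

```text
t: 19.68
ee_pos: [514.1, 379.3, 253.6]
orientation: [-0.107, 3.138, 0.002]
ft_force: [-1.7, 2.4, 5.3]
width: 13.7
grasp_force: 29.9
```

```bash
python3 st.py
```

```text
{'t': 19.675, 'qpos': [0.617, 0.634, 1.679, 0.001, 0.827, -1.022], 'ee_pos': [514.115, 379.303, 253.646], 'orientation': [-0.107, 3.138, 0.002], 'ft_force': [-1.701, 2.436, 5.257], 'moment': [0.413, 0.233, -0.017], 'width': 13.681, 'grasp_force': 29.939}
psi 93.90601326345893
```

```bash
cat > av.py <<'E'
from workcell import readout,get_image
import numpy as np
M=[];F=[]
for i in range(8):
    d=get_image("side");o=readout.get_obs();M.append(o["moment"]);F.append(o["ft_force"])
r=o["orientation"];psi=(2*np.degrees(np.arctan2(r[1],r[0]))-90)%360
print("t",o["t"],"psi",round(psi,2),"F",np.mean(F,0).round(2),"M",np.mean(M,0).round(3),"sd",np.std(M,0).round(3))
np.savez("last.npz",**d)
# dark sensor/white edge profile down the carriage centre line
g=d["pixels"].astype(int).sum(2)//3
print(g[220:262,337].tolist())
E
python3 av.py
```

```text
t 20.075 psi 93.89 F [-1.63  2.7   5.19] M [ 0.456  0.233 -0.034] sd [0.026 0.019 0.038]
[43, 42, 54, 60, 67, 68, 68, 70, 70, 65, 66, 73, 114, 128, 101, 58, 69, 117, 121, 111, 180, 191, 167, 164, 162, 160, 159, 158, 151, 141, 140, 142, 157, 168, 156, 142, 142, 142, 141, 143, 141, 141]
```

Call:
step_arm(
  targets=[
    [[0,0,0,0,0,0.2,0],[0,0,0,0,0,0.2,0],[0,0,0,0,0,0.2,0],[0,0,0,0,0,0.1,0],[0,0,0,0,0,0.1,0]],
  ],
)

```text
t: 20.7
ee_pos: [514.1, 379.3, 253.7]
orientation: [-0.194, 3.134, 0.002]
ft_force: [-1.6, 2.7, 5.3]
width: 13.8
grasp_force: 29.9
```

```bash
python3 av.py
```

```text
t 21.1 psi 97.09 F [-1.35  2.88  5.13] M [ 0.5    0.229 -0.101] sd [0.02  0.023 0.02 ]
[47, 45, 52, 66, 72, 76, 79, 77, 68, 65, 68, 91, 123, 113, 75, 60, 100, 132, 118, 124, 179, 185, 167, 162, 162, 162, 157, 149, 141, 139, 143, 168, 190, 193, 172, 146, 141, 142, 141, 141, 142, 141]
```

Call:
step_arm(
  targets=[
    [[0,0,0,0,0,0.2,0],[0,0,0,0,0,0.2,0],[0,0,0,0,0,0.2,0],[0,0,0,0,0,0.1,0],[0,0,0,0,0,0,0]],
  ],
)

```text
t: 21.72
ee_pos: [514.1, 379.3, 253.6]
orientation: [-0.271, 3.128, 0.002]
ft_force: [-1.6, 3.6, 5.0]
width: 13.9
grasp_force: 29.9
```

```bash
python3 av.py
python3 - <<'E'
import cv2,numpy as np
c=np.load("last.npz")["pixels"][205:260,315:365,::-1]
cv2.imwrite("pics/s3.png",cv2.resize(c,None,fx=9,fy=9,interpolation=cv2.INTER_CUBIC))
E
```

```text
t 22.125 psi 99.88 F [-1.49  3.26  4.82] M [ 0.588  0.225 -0.11 ] sd [0.025 0.034 0.027]
[47, 48, 59, 64, 70, 76, 72, 67, 65, 69, 75, 113, 131, 110, 69, 60, 116, 139, 124, 158, 180, 171, 165, 161, 162, 161, 156, 142, 135, 139, 145, 179, 197, 195, 172, 145, 142, 142, 141, 141, 142, 140]
```

View pics/s3.png

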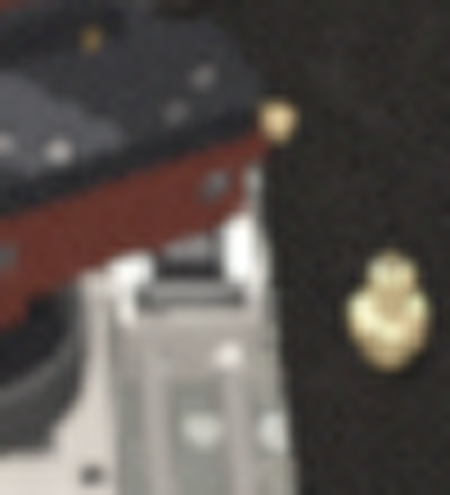

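Run:
```python
import numpy as np
from h import *
yd=np.array([.2369,.9715,0]);O=np.array([532.3,373.9,0])
for f in("side0","side1","side2","last"):
    S=dict(np.load(f+".npz"));g=S["pixels"].astype(int).mean(2)
    p=g[232:256,336:339].mean(1)
    print(f,p.round().astype(int).tolist())
S=dict(np.load("side0.npz"))
for r in(238.5,239,239.5,240,240.5,241,247.5,248.5):print(r,[round(float((plane(S,336.8,r,z)-O)@yd),1) for z in(46,48)])
```

```text
side0 [150, 125, 124, 134, 137, 137, 136, 136, 138, 137, 113, 73, 57, 98, 129, 117, 115, 177, 182, 163, 159, 159, 158, 156]
side1 [123, 88, 87, 113, 131, 135, 116, 96, 92, 91, 78, 54, 45, 67, 86, 85, 113, 176, 182, 164, 161, 160, 159, 157]
side2 [130, 136, 136, 129, 101, 65, 56, 103, 113, 102, 155, 178, 169, 163, 161, 158, 156, 156, 143, 134, 138, 140, 140, 141]
last [126, 107, 68, 62, 115, 139, 124, 159, 180, 171, 164, 163, 167, 163, 156, 142, 135, 138, 144, 177, 195, 190, 165, 145]
238.5 [21.5, 19.5]
239 [20.0, 18.0]
239.5 [18.4, 16.4]
240 [16.8, 14.9]
240.5 [15.3, 13.3]
241 [13.7, 11.8]
247.5 [-6.0, -7.9]
248.5 [-8.9, -10.8]
```

Call:
step_arm(
  targets=[
    [[0,0,0,0,0,0.2,0],[0,0,0,0,0,0.2,0],[0,0,0,0,0,0.2,0],[0,0,0,0,0,0,0],[0,0,0,0,0,0,0]],
  ],
)

```text
t: 22.75
ee_pos: [514.1, 379.4, 253.7]
orientation: [-0.336, 3.122, 0.002]
ft_force: [-1.8, 2.8, 5.7]
width: 13.5
grasp_force: 29.9
```

```bash
python3 av.py|head -1
```

```text
t 23.15 psi 102.28 F [-1.43  3.54  4.9 ] M [ 0.646  0.229 -0.115] sd [0.031 0.022 0.023]
```

Call:
step_arm(
  targets=[
    [[0,0,0,0,0,0.2,0],[0,0,0,0,0,0.2,0],[0,0,0,0,0,0.1,0],[0,0,0,0,0,0,0],[0,0,0,0,0,0,0]],
  ],
)

```text
t: 23.78
ee_pos: [514.1, 379.4, 253.6]
orientation: [-0.39, 3.116, 0.002]
ft_force: [-1.8, 3.2, 5.5]
width: 14.0
grasp_force: 29.9
```

```bash
python3 av.py|head -1
```

```text
t 24.175 psi 104.28 F [-1.67  3.79  4.86] M [ 0.676  0.239 -0.16 ] sd [0.03  0.032 0.034]
```

Call:
step_arm(
  targets=[
    [[0,0,0,0,0,0.2,0],[0,0,0,0,0,0.2,0],[0,0,0,0,0,0.1,0],[0,0,0,0,0,0,0],[0,0,0,0,0,0,0]],
  ],
)

```text
t: 24.8
ee_pos: [514.1, 379.4, 253.6]
orientation: [-0.445, 3.108, 0.002]
ft_force: [-2.0, 4.2, 5.1]
width: 13.9
grasp_force: 29.9
```

```bash
python3 av.py|head -1;python3 av.py|head -1
```

```text
t 25.2 psi 106.28 F [-1.69  3.78  4.99] M [ 0.711  0.235 -0.176] sd [0.024 0.024 0.021]
t 25.6 psi 106.28 F [-1.84  3.68  5.16] M [ 0.69   0.223 -0.168] sd [0.031 0.026 0.04 ]
```

Call:
step_arm(
  targets=[
    [[0,0,0,0,0,0,0.2],[0,0,0,0,0,0,0.3],[0,0,0,0,0,0,0.45],[0,0,0,0,0,0,0.45],[0,0,0,0,0,0,0.45]],
  ],
)

```text
t: 26.22
ee_pos: [513.7, 378.7, 253.1]
orientation: [0.445, -3.11, 0.0]
ft_force: [-0.7, 0.6, 0.1]
width: 39.9
grasp_force: 0.0
```

Call:
step_arm(
  targets=[
    [[0,0,0.1,0,0,0,0.45],[0,0,0.2,0,0,0,0.45],[0,0,0.5,0,0,0,0.45],[0,0,0.8,0,0,0,0.45],[0,0,0.8,0,0,0,0.45]],
  ],
)

```text
t: 26.85
ee_pos: [513.6, 378.7, 375.0]
orientation: [-0.445, 3.11, 0.0]
ft_force: [-0.9, 1.0, -0.5]
width: 39.5
grasp_force: 0.0
```

Call:
step_arm(
  targets=[
    [[-0.6,-0.7,0.3,0,0,0,0.45],[-0.6,-0.7,0,0,0,0,0.45],[-0.6,-0.7,0,0,0,0,0.45],[-0.4,-0.9,0,0,0,0,0.45],[0,-0.9,0,0,0,0,0.45]],
  ],
)

```text
t: 27.48
ee_pos: [402.2, 182.6, 389.0]
orientation: [-0.447, 3.109, 0.0]
ft_force: [0.9, -0.1, -0.7]
width: 39.4
grasp_force: 0.0
```

Run:
```python
from workcell import get_image
import cv2,numpy as np
d=get_image("side");np.savez("side4.npz",**d)
e=get_image("top");np.savez("top4.npz",**e)
a=cv2.resize(d["pixels"][200:290,280:370,::-1],None,fx=5,fy=5,interpolation=cv2.INTER_CUBIC)
b=cv2.resize(e["pixels"][170:260,300:370,::-1],None,fx=5,fy=5,interpolation=cv2.INTER_CUBIC)
cv2.imwrite("pics/s4.png",np.hstack([a,b]))
```

```text
(no output)
```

View pics/s4.png

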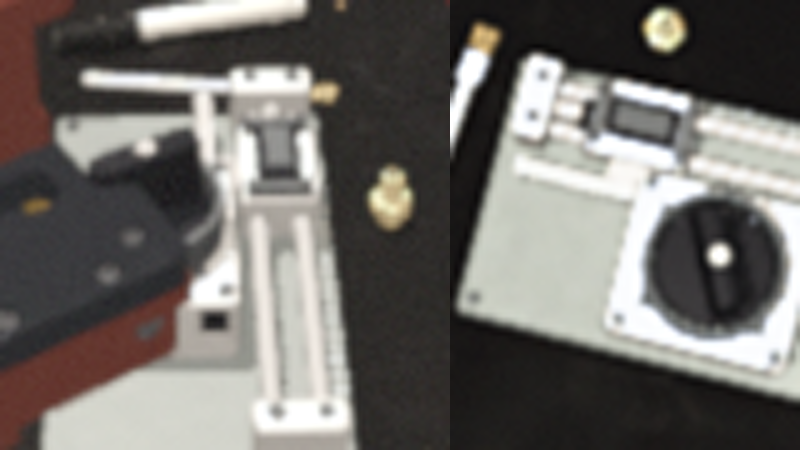

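Run:
```python
import numpy as np
for f in("top0","top4"):
    g=np.load(f+".npz")["pixels"].astype(int).mean(2)
    print(f);print(g[189:198,318:348].round().astype(int))
```

```text
top0
[[255 255 252 231 239 245 246 251 255 255 255 244 250 255 255 252 251 251
  248 241 241 239 240 242 225 193 223 255 255 255]
 [255 255 251 246 250 249 246 245 246 242 193 151 224 255 255 255 255 255
  255 252 250 249 246 233 204 198 252 255 255 255]
 [255 255 249 253 255 255 255 255 254 220 109  70 163 237 250 254 255 255
  255 255 255 255 255 245 202 190 239 255 255 255]
 [255 255 237 248 255 255 255 255 255 245 116  72 136 182 227 242 247 248
  247 250 255 255 255 251 211 182 169 171 206 244]
 [255 248 214 222 238 245 250 255 255 234 108  88 142 186 233 242 242 238
  233 237 246 249 246 232 199 179 135  98 121 147]
 [255 243 232 240 241 232 228 233 235 164  73  98 159 216 241 245 243 242
  241 241 242 237 219 197 186 172 126 107 142 155]
 [255 242 253 255 255 253 248 245 226 150 100 139 188 232 240 241 243 244
  244 244 245 242 229 199 183 164 118 121 161 176]
 [254 225 253 255 255 255 255 255 255 242 228 243 246 240 235 235 241 242
  240 239 241 243 235 206 187 155 113 134 169 180]
 [221 181 230 246 248 251 255 255 255 255 255 255 255 254 250 248 249 243
  232 226 227 230 222
[... 461 characters left out ...]
133  96  69 101 124 127
  123 121 116 108  97  92  89  88  96 128 176 156]
 [240 207 149 161 186 202 210 185 108  63 115 135 121  85  75 111 130 129
  128 128 128 125 122 122 119 103  62  67 126 134]
 [242 196 176 191 191 178 164 124  65  63 114 132 116  77  74 109 126 127
  127 129 129 128 128 129 128 112  71  76 127 135]
 [243 192 223 245 242 227 205 160 101  87 110 132 130  87  62  81  96 100
  111 121 125 127 128 129 127 106  75  96 132 133]
 [220 163 217 244 243 241 244 236 188 135 107 130 172 152 114  87  66  58
   71  86  95  99 109 116 118  94  78 123 140 129]
 [159 126 173 201 209 221 238 241 215 170 135 161 234 245 235 204 150 119
  106  89  72  63  70  81  87  68  78 137 144 132]]
```

Run:
```python
import numpy as np
from h import *
T=dict(np.load("top4.npz"));S=dict(np.load("side4.npz"))
print(tri(T,((269.5)/5-.5+300,255.5/5-.5+170),S,(146.5/5-.5+280,147.5/5-.5+200)))
```

```text
(array([513.4431182 , 378.95105345,  97.6012256 ]), np.float64(0.271555644953775))
```

The knob's top is at 97.6 mm. It started at about 120 mm, so it is 22 mm down and fully home. The carriage is against the stop tip and the gripper is clear.

```bash
python3 -c "
from workcell import ctrl;print(ctrl.close_job())"
```

```text
the job is handed in; nothing more can be done
None
```

I handed the job in: the teeth meshed under light pressure, the knob is fully home (22 mm down), the carriage is up against its sprung stop and pressed in by an estimated 3 mm, and the gripper has let go and is clear.

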